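# Turn a routed dish blank over in the chute

## Robot

A 6-joint arm with a two-finger parallel gripper is mounted at the origin on the work surface. World frame = base frame: x ahead of the robot, y to its left, z up, the work surface at z = 0. Lengths are in m, angles in rad, forces in N, time in s.
With the tool pointing down it reaches from about 0.3 to 0.875 m from the base axis. Payload 6.4 kg.
Tool frame: the origin (TCP) lies at the very end of the fingers, on their centre line; the grasp point (between the pads) lies ctrl.pinch_z behind it (ctrl.pinch_z is the distance from the TCP to the grasp point, in m); y points along the fingers, z is the direction in which the jaws open and shut, and the axes are right-handed (so a half turn about y gives the same grasp; the last joint's range is limited). The gripper opens to 85 mm and grips with 20 to 120 N. Pads are 22 mm wide; open, the fingers measure 114 mm over their backs; the gripper's body (76 mm by 85 mm) begins 54 mm behind the grasp point. The pads swing forward as they close: fully open they stand 13 mm farther back than shut.
Start: joints at [-1.556, 0.181, 1.607, -0, 1.354, -0.206], TCP at [0.126, -0.561, 0.231] pointing down, gripper open.
Joint ranges: [-2.99, 2.99], [-0.89, 2.07], [0.3, 2.58], [-1.14, 4.28], [0, 2.63], [-3.12, 3.12]. Speed limits (rad/s): [2.57, 2.57, 3.01, 3.14, 3.14, 3.14].

## Interface

Orientations are given as a unit quaternion [w, x, y, z].
In Python, from bench import ctrl gives the robot as it stands.
- The arm moves only by the shell command python3 -m pendant 'ROWS'. ROWS is JSON, one flat list of numbers, 7 for each row, row after row: the shift along the world's x, y, z in m, then the turn, a rotation vector about the world's x, y, z in degrees, then the finger opening in m, from 0 to 0.0854. In form: [tx, ty, tz, rx, ry, rz, hand, tx, ty, tz, rx, ry, rz, hand, ...]. A call has 1 to 12 rows; each row shifts and turns the commanded pose from where the row before left it; what a row does not reach is not made up. A row lasts 1/8 s, in which the tool goes at most 62.5 mm and 10.7 degrees, less where a joint would pass 70% of its speed; a pose out of reach is approached as far as the arm can. A call with a gripper value outside its range is refused whole. The fingers move at their own pace and stop on an object; the grip force is fixed at half the most. Time passes only in rows, so rows that do not move let the fingers close. It gives the time, the measured TCP pose, the force and the opening at its end, in the units of the state.
- ctrl.get_obs(): the state, without advancing time (a new reading comes with each control period).
- ctrl.camera(name): name is "scene" or "side" or "wrist"; returns the picture (420x560x3 uint8, red, green, blue); there is no depth.
- ctrl.camera_info(name): a dict with "fx", "fy", "cx", "cy" (pixels), "k1" (the pictures are not rectified: a ray, as slopes to the right and down, at radius r is drawn at 1 + k1 r^2 times it, then the intrinsics apply), "origin" and "rotation" of the camera in the world; the wrist camera has in their place "tool_from_camera" (4x4, takes a point from camera to tool coordinates, whose origin is the TCP and whose axes are the tool frame's). Camera axes: x right, y down, z forward; pixel columns grow to the right and rows downward; lengths in m; the calibration is good to about 2 mm. A picture is of the moment at which its call begins: read the wrist's pose just before it. camera_info takes no time and is no camera call.
- ctrl.hand_in(): hands the job in, once; it reports no verdict.
Trained networks look in the newest picture that a camera, given by its name, has taken for a name from the list of things; names that differ only in an ending like _2 or _b are one class to them, and where a whole thing is asked for, a point or a joint stands for the part that bears it (a point fixed in the world has none). Each returns a list of dicts, best first, with "score" (0 to 1); they miss things now and then, are a little off and sometimes report something else, mostly with a low value. They report only what shows in the picture. A call takes as long as a camera call. They do not tell look-alikes from the thing itself.
- ctrl.silhouettes(target, camera): "mask" (420x560 bool, what is visible of it) and "bbox" ([left, top, right, bottom] in pixels, round what is visible of it).
The state is a dict: "time_s": time; "q": joint angles; "dq": joint speeds; "joint_efforts": joint torques, N m; "eef_pos": TCP position; "eef_rot": TCP orientation; "wrist_force": force on the tool from outside, world axes, zero at the start; "torque": the same for the moment, N m; "opening": opening from 0.0 (shut) to 1.0 (fully open).
Only numpy, scipy, OpenCV 4.12 (cv2) and the standard library are available. Lean on these libraries where they do the work, as an engineer would, in place of code of your own. Each camera call takes 0.05 s, during which the arm holds its last target.

## Task

The oblong wooden dish blank has had its hollow routed and now needs its back up for sanding. Lay it lengthwise on the top board of the turn-over chute and push it over the edge into the open slot before the end wall, so that it drops, turns over on the ramp below and comes to rest in the tray at the foot of the chute, lying flat with its hollow side down. Leave the square and the round blank where they are.

Things in the scene. Friction and masses are not known exactly. Their poses are not given: they have to be found in the camera images.
- oblong_center (a point): Centre (half-way up) of the oblong dish blank to turn over: pale wood, 84 mm long (x), 56 wide (y), 18 high (z), 40 to 70 g, walls and floor 8 mm thick, hollow 10 mm deep. Starts flat on the bench, hollow up; z points out of the hollow: up at the start, down once turned over. Grip it across the 56 mm. Laid along lip x and pushed slowly, it tips nose down once its centre is past the lip.
- lip (a point): Middle of the front edge of the fixed chute's grey top board, on its upper face, 215 mm above the bench. x: level, the way to push; y: along the edge; z: up. The board is bare, 105 mm long (to x = -105), 150 wide. Past the edge: a slot 65 long, 120 wide, then an end wall 10 thick, 15 higher than the board. Lay the blank within 10 mm of the middle, straight, and push it square with two fingertips 30 mm apart.
- tray (a point): Middle of the chute's tray floor, 8 mm above the bench, 160 mm behind the lip (lip x = -160); axes as the lip's. Floor 120 mm long (x), 120 wide, walls 38 high. A slick metal ramp at 37 degrees runs from the slot's end wall back under the board and down into the tray's +x end: a blank that tips over the lip falls on its other face there and slides out here by itself within a second.
- square_center (a point): Centre of the square dish blank, a bystander: same wood, 56 x 56 x 18 mm, hollow up. Leave it.
- round_center (a point): Centre of the round dish blank, a bystander: same wood, 64 mm across, 18 mm high, hollow up. Leave it.
Not all that is in view belongs to the job. What is shaped like the part that bears oblong_center but purple is not meant.

How it is judged:
On the way:
1. the oblong blank is brought over the chute's top board or slot, still hollow side up (z of oblong_center in the frame of lip above 0 m and x of oblong_center in the frame of lip between -0.13 and 0.08 m and y of oblong_center in the frame of lip between -0.06 and 0.06 m and angle between oblong_center's own z axis and vertical below 0.6 rad), for 0.1 s.
At the end, for the whole second after the job is handed in: The oblong blank lies at rest in the chute's tray, hollow side down and flat within 10 degrees: its centre within 50 mm lengthwise and 40 mm sideways of the tray's middle and 0 to 19 mm above its floor; the square and the round blank have not moved more than 30 mm (angle between oblong_center's own z axis and vertical above 2.967 rad and x of oblong_center in the frame of tray between -0.05 and 0.05 m and y of oblong_center in the frame of tray between -0.04 and 0.04 m and z of oblong_center in the frame of tray between 0 and 0.019 m and linear speed of oblong below 0.02 m/s); the robot touches nothing.
It fails at once if the square or the round blank is moved more than 30 mm (distance of any of square_center, round_center from where it was at the start of the episode above 0.03 m).
It also fails if it takes over 45 s, if anything falls off the work surface, if the arm or the gripper's body presses on something with over 40 N, if the wrist force passes 120 N, or if a joint passes its speed limit or range.

## Working session

There is one attempt and no reset: what is moved stays moved. The work goes in short steps, Python scripts to look and compute and a shell command to move; the robot and the scene stay as the last step left them, time stands still between calls to the robot, and variables do not carry over. Pictures are saved under pics/ and viewed, and the job is handed in when it is done.

```bash
mkdir -p pics; ls
python3 - <<'E'
from bench import ctrl
import cv2
o=ctrl.get_obs(); print(o, ctrl.pinch_z)
for c in("scene","side","wrist"):
    im=ctrl.camera(c); cv2.imwrite(f"pics/{c}0.png",im[:,:,::-1]); print(c,ctrl.camera_info(c))
    for t in ("oblong_center","square_center","round_center"):
        for d in ctrl.silhouettes(t,c): print(t,d["score"],d["bbox"])
E
```

```text
pics
{'time_s': 0.0, 'q': array([-1.55627497e+00,  1.81570549e-01,  1.60797642e+00,  7.10195056e-06,
        1.35379259e+00, -2.06276241e-01]), 'dq': array([ 0.00088989, -0.00089065,  0.00139273,  0.0009914 , -0.00130423,
       -0.00021418]), 'joint_efforts': array([-5.36694570e-04, -4.44870365e+01, -3.51336300e+01, -2.77171093e-04,
        9.21595492e-03,  1.71496950e-07]), 'eef_pos': array([ 0.12595422, -0.56048555,  0.23038282]), 'eef_rot': array([ 0.07796626, -0.07784313,  0.70341643, -0.70218732]), 'wrist_force': array([-0.36082549, -0.18879962,  0.32379596]), 'torque': array([-0.0123615 ,  0.02278887, -0.01212447]), 'opening': 1.0037848166623562} 0.0187
scene {'fx': 507.192021532295, 'fy': 507.192021532295, 'cx': 279.0180960543001, 'cy': 213.99832672453797, 'k1': -0.1867790312273373, 'origin': array([1.28320338, 0.6352721 , 0.97414424]), 'rotation': array([-0.15216763,  0.32467017,  0.85320456, -0.37878263])}
oblong_center 0.87 [180.9, 173.1, 199.8, 197.7]
oblong_center 0.81 [254.1, 236.4, 287.9, 263.3]
oblong_center 0.66 [226.4, 209.9, 262.4, 234.3]
square_center 0.65 [283.6,
[... 467 characters left out ...]
9.9, 232.9]
oblong_center 0.82 [250.2, 165.7, 273.9, 192.3]
oblong_center 0.72 [278.5, 136.5, 315.2, 165.2]
square_center 0.75 [331.2, 217.2, 364.4, 243.2]
round_center 0.96 [321.3, 165.9, 348.9, 185.4]
wrist {'fx': 367.8527300041867, 'fy': 367.8527300041867, 'cx': 274.2490232732764, 'cy': 213.87560773328764, 'k1': -0.07862255004785446, 'tool_from_camera': array([[ 7.54577069e-04,  9.54551328e-01,  2.98045622e-01,
        -7.68288153e-02],
       [ 3.95551240e-04, -2.98045969e-01,  9.54551436e-01,
        -1.42258839e-01],
       [ 9.99999637e-01, -6.02390310e-04, -6.02472615e-04,
        -5.67500998e-04],
       [ 0.00000000e+00,  0.00000000e+00,  0.00000000e+00,
         1.00000000e+00]])}
```

View pics/scene0.png

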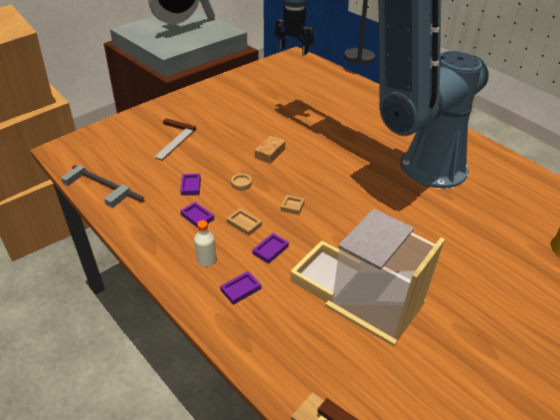

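View pics/side0.png

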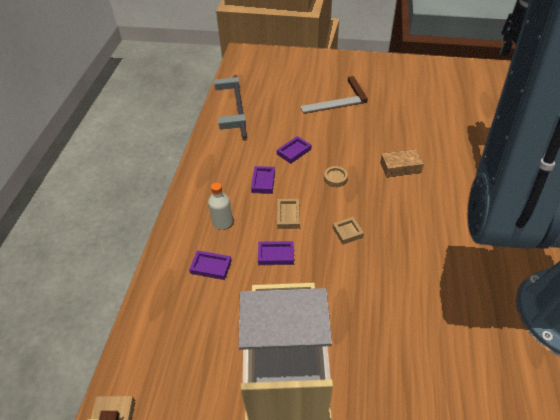

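View pics/wrist0.png

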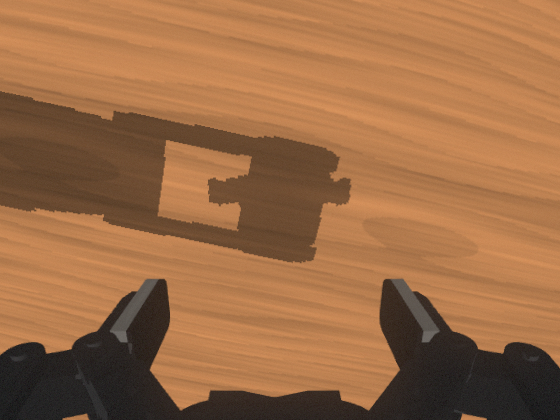

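The pale oblong blank is at about (244,222) in the scene picture and (288,213) in the side picture, among four purple look-alikes. The chute's board is at (377,238) in scene and (285,318) in side, with the end wall toward world +y and the tray on the far side. The wrist view shows only bench.

```bash
cat > h.py <<'E'
import numpy as np, cv2
from scipy.spatial.transform import Rotation as R
from bench import ctrl
def Rq(q): return R.from_quat([q[1],q[2],q[3],q[0]])
def pose(cam,obs=None):
    i=ctrl.camera_info(cam)
    if cam=="wrist":
        T=np.array(i["tool_from_camera"]); r=Rq(obs["eef_rot"]).as_matrix()
        return r@T[:3,:3], r@T[:3,3]+obs["eef_pos"], i
    return Rq(i["rotation"]).as_matrix(), np.array(i["origin"]), i
def K(i): return np.array([[i["fx"],0,i["cx"]],[0,i["fy"],i["cy"]],[0,0,1.]]), np.array([i["k1"],0,0,0,0.])
def onplane(cam,uv,z,obs=None):
    r,o,i=pose(cam,obs); k,d=K(i)
    p=cv2.undistortPoints(np.array(uv,float).reshape(-1,1,2),k,d).reshape(-1,2)
    w=np.c_[p,np.ones(len(p))]@r.T
    return o+w*((z-o[2])/w[:,2:3])
def proj(cam,P,obs=None):
    r,o,i=pose(cam,obs); k,d=K(i)
    return cv2.projectPoints(np.array(P,float).reshape(-1,3)@r - o@r,np.zeros(3),np.zeros(3),k,d)[0].reshape(-1,2)
E
python3 - <<'E'
from h import *
for c,x,y,w,h in (("scene",170,150,140,105),("scene",280,200,180,135),("side",220,130,160,120),("side",210,270,160,150)):
    im=cv2.imread(f"pics/{c}0.png")[y:y+h,x:x+w]; s=800//w if 600//h>800//w else 600//h
    cv2.imwrite(f"pics/z_{c}_{x}.png",cv2.resize(im,None,fx=s,fy=s,interpolation=cv2.INTER_CUBIC)); print(c,x,y,s)
for c,nb in (("scene",3),("side",5)):
    ctrl.camera(c)
    for t in ("oblong_center","square_center","round_center"):
        for d in ctrl.silhouettes(t,c):
            v,u=np.nonzero(d["mask"]); print(c,t,d["score"],u.mean().round(1),v.mean().round(1),onplane(c,[[u.mean(),v.mean()]],.009).round(4), ctrl.camera(c)[d["mask"]].mean(0).round())
E
```

```text
scene 170 150 5
scene 280 200 4
side 220 130 5
side 210 270 4
scene oblong_center 0.97 240.1 287.1 [[ 0.8044 -0.0196  0.009 ]] [116.  46. 123.]
scene oblong_center 0.73 271.0 247.3 [[ 0.6564 -0.0727  0.009 ]] [114.  46. 122.]
scene oblong_center 0.73 196.9 214.1 [[ 0.7283 -0.3116  0.009 ]] [110.  41. 128.]
scene oblong_center 0.73 190.2 184.7 [[ 0.6661 -0.436   0.009 ]] [115.  46. 122.]
scene oblong_center 0.72 244.6 221.2 [[ 0.6446 -0.1983  0.009 ]] [174. 127.  73.]
scene square_center 0.63 292.6 204.5 [[ 0.4935 -0.1621  0.009 ]] [171. 124.  70.]
scene round_center 0.62 241.6 181.6 [[ 0.5381 -0.3438  0.009 ]] [177. 128.  72.]
side oblong_center 0.98 287.7 213.3 [[ 0.6452 -0.198   0.009 ]] [164. 128.  85.]
side oblong_center 0.84 275.9 252.2 [[ 0.6559 -0.0739  0.009 ]] [104.  49. 125.]
side oblong_center 0.82 209.7 264.6 [[ 0.8034 -0.0189  0.009 ]] [103.  49. 124.]
side oblong_center 0.77 262.5 179.6 [[ 0.7288 -0.3079  0.009 ]] [104.  50. 121.]
side oblong_center 0.62 293.4 149.5 [[ 0.6622 -0.4376  0.009 ]] [ 95.  45. 110.]
side square_center 0.55 347.5 230.1 [[ 0.4927 -0.1627  0.009 ]] [153. 119.  79.]
side round_center 0.69 335.5 175.8 [[ 0.5358 -0.3468  0.009 ]] [159. 123.  82.]
```

View pics/z_scene_280.png

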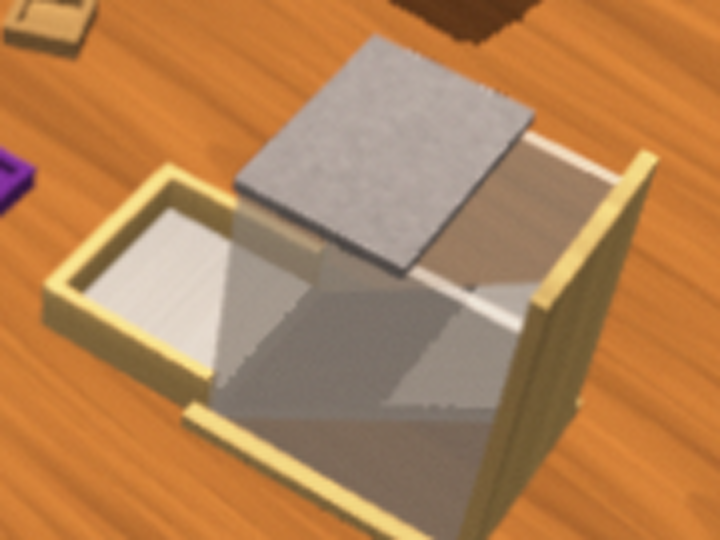

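View pics/z_side_210.png

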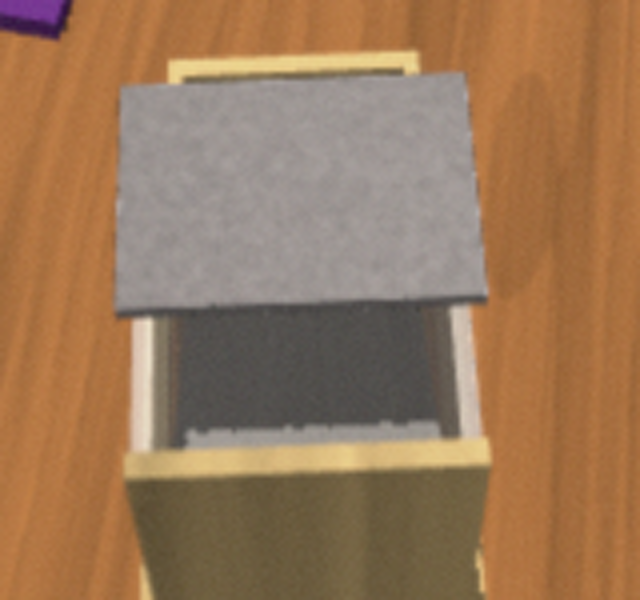

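View pics/z_side_220.png

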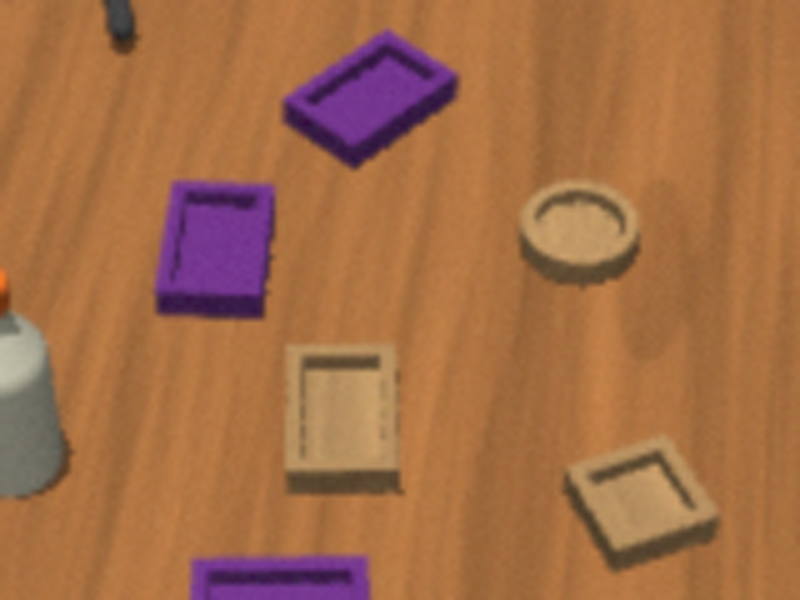

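View pics/z_scene_170.png

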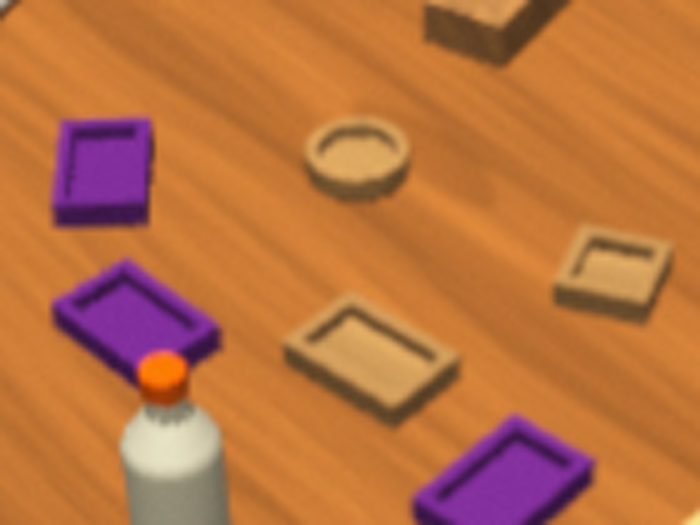

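Run:
```python
from h import *
def f(c,pts,s,ox,oy,z): return onplane(c,[[(x+.5)/s-.5+ox,(y+.5)/s-.5+oy] for x,y in pts],z)
A=f("side",[(286,346),(396,345),(400,471),(285,472)],5,220,130,.018)
B=f("scene",[(285,348),(351,296),(459,361),(393,410)],5,170,150,.018)
for q in (A,B): print("blank",q.round(4).tolist(),q.mean(0).round(4))
C=f("side",[(122,87),(465,73),(487,296),(117,307)],4,210,270,.215)
D=f("scene",[(235,184),(378,35),(533,117),(405,270)],4,280,200,.215)
for q in (C,D):
  m=(q[2]+q[3])/2; v=q[2]-q[3]; print("board",q.round(4).tolist(),"lip",m.round(4),"center",q.mean(0).round(4),np.linalg.norm(v).round(4),"edge ang",np.degrees(np.arctan2(v[1],v[0])), np.degrees(np.arctan2(*(m-(q[0]+q[1])/2)[[1,0]])))
o=ctrl.get_obs(); print(Rq(o["eef_rot"]).as_matrix().round(3))
```

```text
blank [[0.6785, -0.2355, 0.018], [0.6226, -0.2433, 0.018], [0.6103, -0.1603, 0.018], [0.6662, -0.1524, 0.018]] [ 0.6444 -0.1979  0.018 ]
blank [[0.6831, -0.2302, 0.018], [0.6277, -0.2403, 0.018], [0.6167, -0.158, 0.018], [0.6694, -0.1518, 0.018]] [ 0.6492 -0.1951  0.018 ]
board [[0.6749, 0.1661, 0.215], [0.5286, 0.1397, 0.215], [0.5106, 0.2428, 0.215], [0.6564, 0.2671, 0.215]] lip [0.5835 0.2549 0.215 ] center [0.5926 0.2039 0.215 ] 0.1479 edge ang -170.52722196325783 100.12803619113109
board [[0.6802, 0.1686, 0.215], [0.5299, 0.1412, 0.215], [0.5173, 0.2436, 0.215], [0.6599, 0.2687, 0.215]] lip [0.5886 0.2561 0.215 ] center [0.5968 0.2055 0.215 ] 0.1448 edge ang -170.01467607334868 99.22646023824751
[[-0.976  0.     0.219]
 [-0.219  0.    -0.976]
 [-0.    -1.    -0.   ]]
```

```bash
python3 -m pendant '[0.047,0.033,-0.002,0,0,7.8,0.085, 0.047,0.033,-0.002,0,0,7.8,0.085, 0.047,0.033,-0.002,0,0,7.8,0.085, 0.047,0.033,-0.002,0,0,7.8,0.085, 0.047,0.033,-0.002,0,0,7.8,0.085, 0.047,0.033,-0.002,0,0,7.8,0.085, 0.047,0.033,-0.002,0,0,7.8,0.085, 0.047,0.033,-0.002,0,0,7.8,0.085, 0.047,0.033,-0.002,0,0,7.8,0.085, 0.047,0.033,-0.002,0,0,7.8,0.085, 0.050,0.034,-0.002,0,0,7.7,0.085, 0,0,0,0,0,0,0.085]'
python3 - <<'E'
from h import *
o=ctrl.get_obs(); im=ctrl.camera("wrist"); cv2.imwrite("pics/wrist1.png",im[:,:,::-1]); np.save("o1.npy",o,allow_pickle=True)
z=Rq(o["eef_rot"]).as_matrix()
print(o["eef_pos"],z.round(3),o["q"].round(3),o["time_s"])
E
```

```text
time_s: 3.2
eef_pos: [0.6484, -0.1936, 0.2082]
eef_rot: [0.537, -0.536, 0.461, -0.46]
wrist_force: [-0.2, -0.1, -0.0]
opening: 0.996
[ 0.64837883 -0.19355688  0.20818952] [[ 0.151 -0.     0.988]
 [-0.988  0.001  0.151]
 [-0.001 -1.    -0.   ]] [-4.660e-01  4.220e-01  1.350e+00  1.000e-03  1.371e+00 -6.180e-01] 3.2
```

View pics/wrist1.png

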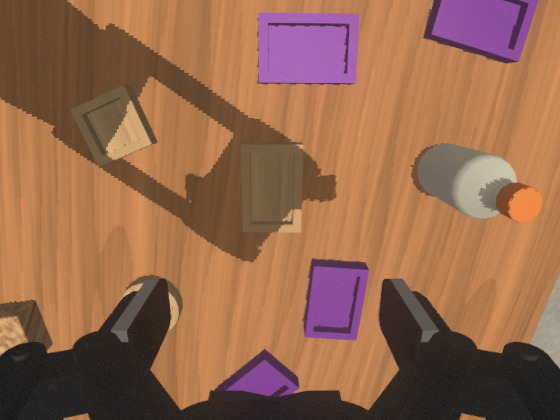

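Run:
```python
from h import *
o=np.load("o1.npy",allow_pickle=True).item()
q=onplane("wrist",[(243,144),(303,143),(301.5,233),(243,233)],.018,o)
print(q.round(4),q.mean(0).round(4)); v=q[0]+q[1]-q[2]-q[3]; print(np.degrees(np.arctan2(v[1],v[0])))
im=cv2.imread("pics/wrist1.png")[120:260,200:360]; cv2.imwrite("pics/w1z.png",cv2.resize(im,None,fx=4,fy=4,interpolation=cv2.INTER_CUBIC))
```

```text
[[ 0.6154 -0.1592  0.018 ]
 [ 0.6684 -0.1502  0.018 ]
 [ 0.6818 -0.2349  0.018 ]
 [ 0.6261 -0.2434  0.018 ]] [ 0.6479 -0.1969  0.018 ]
98.1237438031291
```

View pics/w1z.png

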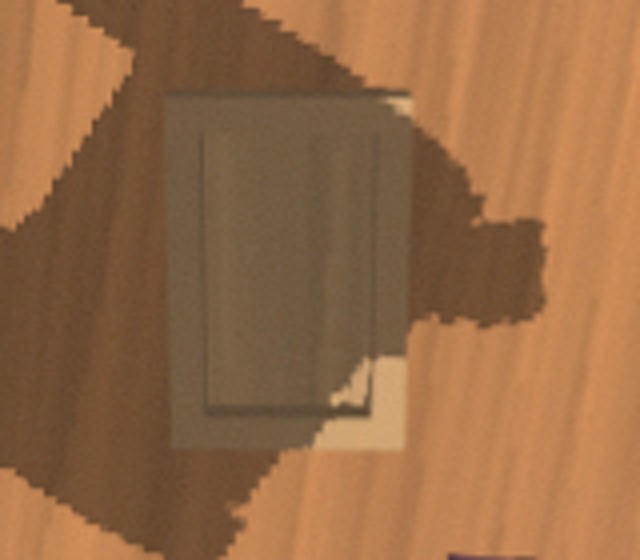

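The wrist view shows the pale oblong at (272,188), half shaded, between the fingers once lowered. Its neighbours are clear.

```bash
python3 -m pendant '[-0.001,-0.003,-0.045,0,0,-0.5,0.085, 0,0,-0.050,0,0,0,0.085, 0,0,-0.045,0,0,0,0.085, 0,0,-0.035,0,0,0,0.085, 0,0,-0.020,0,0,0,0.085, 0,0,-0.010,0,0,0,0.085, 0,0,0,0,0,0,0.085]'
python3 -m pendant '[0,0,0,0,0,0,0.04, 0,0,0,0,0,0,0.04, 0,0,0,0,0,0,0.04, 0,0,0,0,0,0,0.04, 0,0,0,0,0,0,0.04]'
```

```text
time_s: 4.12
eef_pos: [0.645, -0.2005, 0.0047]
eef_rot: [0.533, -0.533, 0.465, -0.465]
wrist_force: [0.2, -0.8, 0.9]
opening: 0.992
time_s: 4.75
eef_pos: [0.6463, -0.2006, 0.0062]
eef_rot: [0.533, -0.533, 0.464, -0.466]
wrist_force: [-1.0, 0.3, 5.9]
opening: 0.633
```

```bash
python3 -m pendant '[0,0,0.03,0,0,0,0.04, 0,0,0.06,0,0,0,0.04, 0,0,0.06,0,0,0,0.04, 0,0.02,0.06,0,0,0,0.04, -0.008,0.05,0.06,0,0,0,0.04, -0.008,0.05,0.02,0,0,0.5,0.04, -0.008,0.05,0,0,0,0.5,0.04, -0.008,0.05,0,0,0,0.5,0.04, -0.008,0.05,0,0,0,0,0.04, -0.008,0.05,0,0,0,0,0.04, -0.003,0.04,0,0,0,0,0.04, 0,0,0,0,0,0,0.04]'
python3 - <<'E'
from h import *
o=ctrl.get_obs(); im=ctrl.camera("wrist"); cv2.imwrite("pics/wrist2.png",im[:,:,::-1]); np.save("o2.npy",o,allow_pickle=True)
print(o["eef_pos"],Rq(o["eef_rot"]).as_matrix().round(3),o["q"].round(3),o["time_s"],o["opening"])
for c in("scene","side"): cv2.imwrite(f"pics/{c}2.png",ctrl.camera(c)[:,:,::-1])
E
```

```text
time_s: 6.25
eef_pos: [0.5947, 0.1525, 0.2814]
eef_rot: [0.54, -0.54, 0.457, -0.456]
wrist_force: [0.6, -0.8, 0.1]
opening: 0.63
[0.59470795 0.15247704 0.28142794] [[ 0.167 -0.     0.986]
 [-0.986  0.001  0.167]
 [-0.001 -1.    -0.   ]] [ 5.800e-02  2.300e-01  1.447e+00  1.000e-03  1.464e+00 -1.100e-01] 6.25 0.629771382658547
```

View pics/wrist2.png

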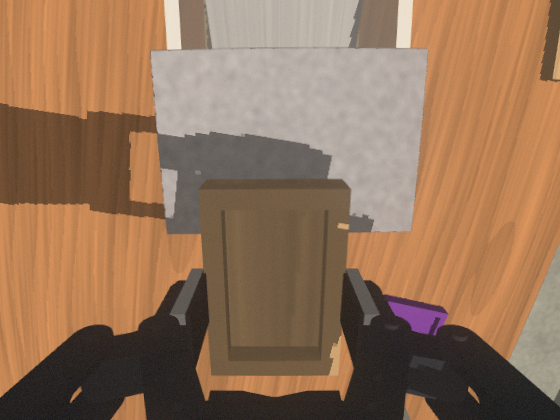

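View pics/side2.png

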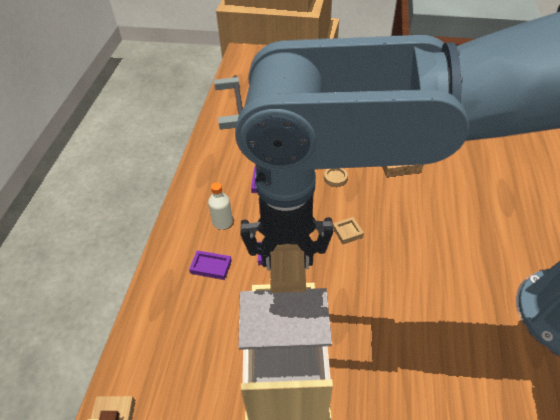

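Run:
```python
from h import *
o=np.load("o2.npy",allow_pickle=True).item()
q=onplane("wrist",[(152,51),(427,49),(413,232),(167,234)],.215,o)
m=(q[0]+q[1])/2; v=q[1]-q[0]; b=(q[2]+q[3])/2
print(q.round(4),"lip",m.round(4),np.linalg.norm(v),np.linalg.norm(m-b),np.degrees(np.arctan2(v[1],v[0])),np.degrees(np.arctan2(*(m-b)[[1,0]])))
p=onplane("wrist",[(200,188),(349,188),(330,375),(212,376)],.2935,o)
print("blank",p.round(4),p.mean(0).round(4), np.linalg.norm(p[1]-p[0]))
e=(p[0]+p[1]-p[2]-p[3])[:2];print(np.degrees(np.arctan2(e[1],e[0])))
```

```text
[[0.5138 0.2432 0.215 ]
 [0.6588 0.269  0.215 ]
 [0.6788 0.1668 0.215 ]
 [0.5311 0.1406 0.215 ]] lip [0.5863 0.2561 0.215 ] 0.14723067567934053 0.1040790561437119 10.123154610812529 100.33136956397038
blank [[0.561  0.1935 0.2935]
 [0.6145 0.2025 0.2935]
 [0.6257 0.1194 0.2935]
 [0.5747 0.1102 0.2935]] [0.594  0.1564 0.2935] 0.05425382545548058
98.50342823897032
```

The wrist view shows the blank held straight at (275,280), hollow up. The board's front edge runs from (152,51) to (427,49), with the slot beyond it.

```bash
python3 -m pendant '[0,0.030,0,0,0,0.5,0.04, -0.001,0.032,0,0,0,0,0.04, 0,0,-0.02,0,0,0,0.04, 0,0,-0.02,0,0,0,0.04, 0,0,-0.01,0,0,0,0.04, 0,0,-0.005,0,0,0,0.04,0,0,-0.004,0,0,0,0.04,0,0,0,0,0,0,0.04]'
```

```text
time_s: 7.4
eef_pos: [0.5947, 0.2114, 0.2225]
eef_rot: [0.541, -0.541, 0.455, -0.455]
wrist_force: [1.1, 0.4, -0.1]
opening: 0.631
```

```bash
python3 -m pendant '[0,0,-0.002,0,0,0,0.04, 0,0,0,0,0,0,0.04]'
python3 - <<'E'
from h import *
o=ctrl.get_obs(); im=ctrl.camera("wrist"); cv2.imwrite("pics/wrist3.png",im[:,:,::-1]); np.save("o3.npy",o,allow_pickle=True)
print(o["eef_pos"],o["opening"],Rq(o["eef_rot"]).as_matrix().round(3)[:,2])
cv2.imwrite(f"pics/scene3.png",cv2.resize(ctrl.camera("scene")[180:345,260:480,::-1],None,fx=3.5,fy=3.5))
E
```

```text
time_s: 7.65
eef_pos: [0.5951, 0.2116, 0.2212]
eef_rot: [0.542, -0.541, 0.455, -0.456]
wrist_force: [0.5, 0.6, 2.0]
opening: 0.635
[0.59509201 0.21164695 0.22117115] 0.6346100880697624 [0.985 0.171 0.002]
```

View pics/wrist3.png

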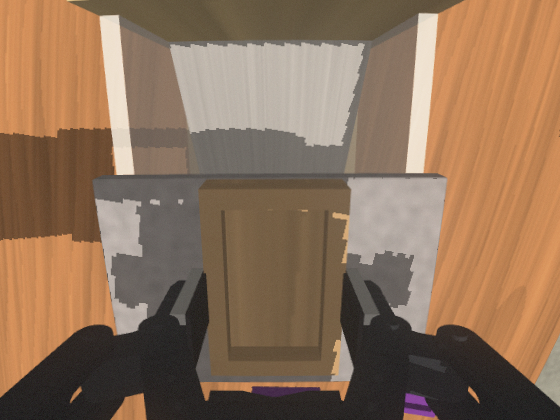

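View pics/scene3.png

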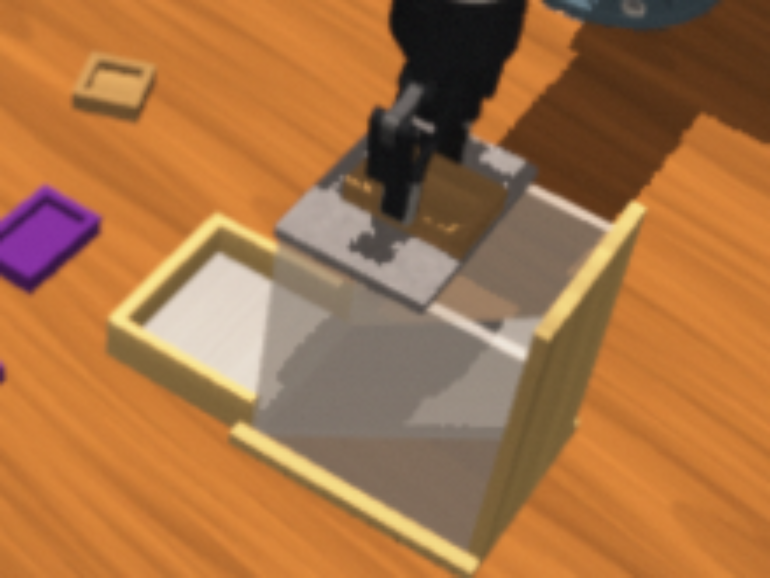

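Blank sits on the board, hollow up, with its nose at the lip (row 180 against the edge at 176) and centred to about 2 mm. Releasing.

```bash
python3 -m pendant '[0,0,0,0,0,0,0.085, 0,0,0,0,0,0,0.085, 0,0,0,0,0,0,0.085, 0,0,0.02,0,0,0,0.085, 0,0,0.03,0,0,0,0.085, 0.005,-0.032,0.01,0,0,0,0.03, 0.006,-0.032,0,0,0,0,0.03,0,0,0,0,0,0,0.03,0,0,0,0,0,0,0.03]'
python3 - <<'E'
from h import *
o=ctrl.get_obs(); im=ctrl.camera("wrist"); cv2.imwrite("pics/wrist4.png",im[:,:,::-1]); np.save("o4.npy",o,allow_pickle=True)
print(o["eef_pos"],o["opening"],o["time_s"])
cv2.imwrite(f"pics/scene4.png",cv2.resize(ctrl.camera("scene")[180:345,260:480,::-1],None,fx=3.5,fy=3.5))
E
```

```text
time_s: 8.88
eef_pos: [0.6057, 0.1478, 0.2813]
eef_rot: [0.541, -0.541, 0.455, -0.455]
wrist_force: [-0.3, 0.6, 0.2]
opening: 0.353
[0.60570988 0.14780694 0.28126585] 0.35320897052528566 8.875
```

View pics/wrist4.png

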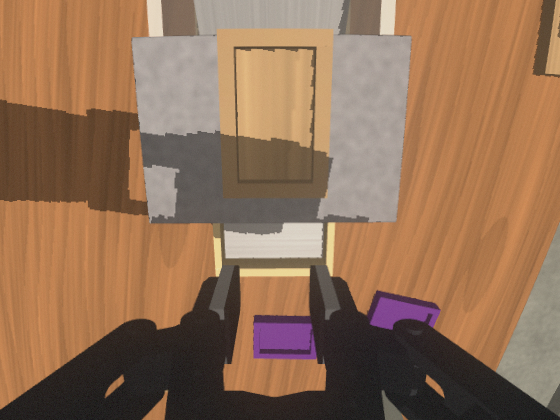

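View pics/scene4.png

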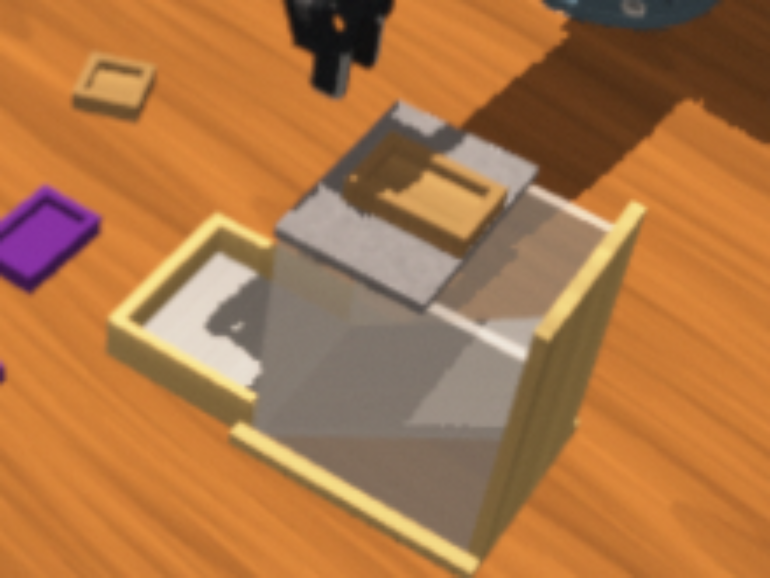

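Run:
```python
from h import *
o=np.load("o4.npy",allow_pickle=True).item()
p=onplane("wrist",[(218,30),(333,30),(329.5,197),(222,196)],.233,o)
b=onplane("wrist",[(133,38),(411,37),(397,221),(149,222)],.215,o)
m=(b[0]+b[1])/2; v=(b[1]-b[0]+b[2]-b[3]); a=np.arctan2(v[1],v[0]); X=np.array([-np.sin(a),np.cos(a)]); Y=-np.array([np.cos(a),np.sin(a)])
print("lip",m,np.degrees(a))
L=lambda P:np.c_[(P-m)[:,:2]@X,(P-m)[:,:2]@Y].round(4)
print(L(p),L(p).mean(0),"tcp",L(o["eef_pos"][None]))
print("board",L(b))
e=(p[0]+p[1]-p[2]-p[3])[:2];print("blank yaw",np.degrees(np.arctan2(e[1],e[0]))-90)
print("tool z yaw",np.degrees(np.arctan2(*Rq(o["eef_rot"]).as_matrix()[[1,0],2])))
```

```text
lip [0.58647569 0.25596431 0.215     ] 9.989958171255788
[[-0.0002  0.0257]
 [-0.0004 -0.0293]
 [-0.0831 -0.0305]
 [-0.0824  0.027 ]] [-0.041525 -0.001775] tcp [[-0.1099 -0.0002]]
board [[ 0.      0.0738]
 [-0.     -0.0738]
 [-0.1029 -0.0749]
 [-0.103   0.0747]]
blank yaw 9.938875063136152
tool z yaw 9.831035553455392
```

The blank lies straight, 2 mm off the middle, with its back end at lip x = -83. The fingers are behind it at -110. I'll lower them for the push.

```bash
python3 -m pendant '[0.002,0,-0.03,0,0,0,0.03, 0,0,-0.017,0,0,0,0.03, 0,0,0,0,0,0,0.03]'
python3 - <<'E'
from h import *
o=ctrl.get_obs(); im=ctrl.camera("wrist"); cv2.imwrite("pics/wrist5.png",im[:,:,::-1])
print(o["eef_pos"],o["opening"],o["time_s"])
cv2.imwrite(f"pics/scene5.png",cv2.resize(ctrl.camera("scene")[190:300,310:460,::-1],None,fx=5,fy=5,interpolation=cv2.INTER_CUBIC))
E
```

```text
time_s: 9.35
eef_pos: [0.6063, 0.148, 0.2314]
eef_rot: [-0.54, 0.542, -0.456, 0.454]
wrist_force: [0.2, -0.1, -0.2]
opening: 0.349
[0.60628904 0.14801186 0.23141306] 0.3492632878037064 9.35
```

View pics/scene5.png

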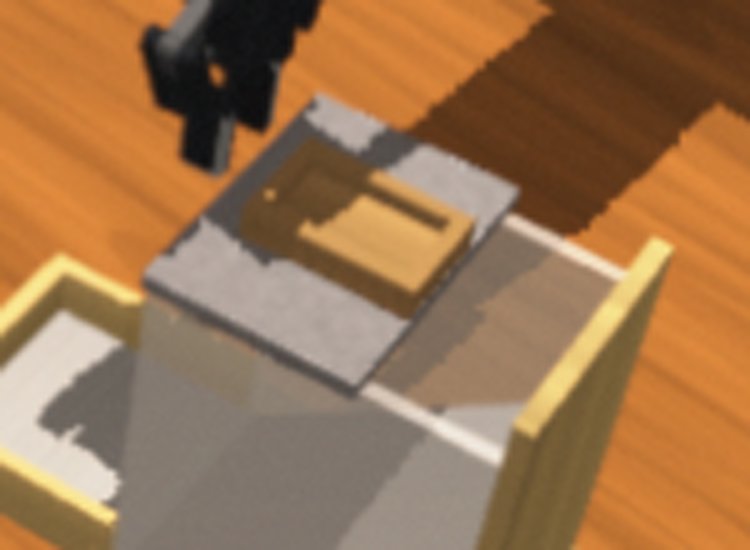

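View pics/wrist5.png

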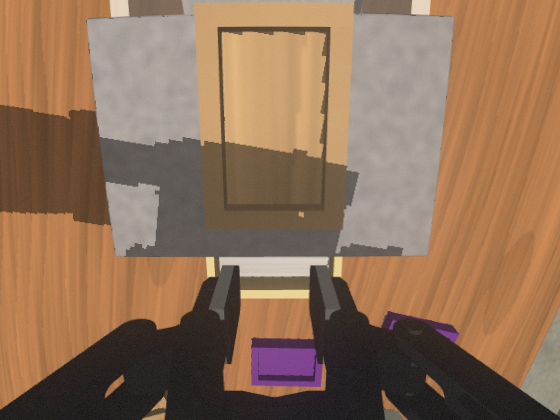

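Run:
```python
from h import *
o=ctrl.get_obs(); M=Rq(o["eef_rot"]).as_matrix()
for dz in (-.005,0,.005,.01,.015):
  print(dz, [((q-[310,190])*5).round().tolist() for q in [proj("scene",o["eef_pos"]+M@[sx*.011,dz,s*.0155])[0] for s in (1,1.6) for sx in(-1,1)]])
```

```text
-0.005 [[228.0, 165.0], [185.0, 143.0], [217.0, 177.0], [174.0, 155.0]]
0 [[227.0, 174.0], [184.0, 152.0], [215.0, 185.0], [172.0, 163.0]]
0.005 [[226.0, 182.0], [183.0, 160.0], [214.0, 194.0], [171.0, 172.0]]
0.01 [[224.0, 191.0], [182.0, 169.0], [213.0, 202.0], [170.0, 180.0]]
0.015 [[223.0, 199.0], [180.0, 177.0], [212.0, 210.0], [169.0, 189.0]]
```

In the scene picture the near fingertip ends around (353,224), roughly at TCP height. That is too high for the 18 mm blank, so I'll lower further and watch the force.

```bash
python3 -m pendant '[-0.001,0.008,0,0,0,0,0.03, 0,0,-0.005,0,0,0,0.03, 0,0,-0.003,0,0,0,0.03, 0,0,0,0,0,0,0.03]'
python3 -m pendant '[0,0,-0.002,0,0,0,0.03, 0,0,0,0,0,0,0.03]'
```

```text
time_s: 9.95
eef_pos: [0.6063, 0.1554, 0.2249]
eef_rot: [-0.541, 0.541, -0.455, 0.455]
wrist_force: [-0.6, 0.6, -0.5]
opening: 0.346
time_s: 10.2
eef_pos: [0.6065, 0.1554, 0.2232]
eef_rot: [-0.541, 0.541, -0.455, 0.455]
wrist_force: [-0.4, 0.3, -0.5]
opening: 0.351
```

Run:
```python
from h import *
o=ctrl.get_obs()
print(o["eef_pos"],o["opening"],o["time_s"],o["wrist_force"])
cv2.imwrite(f"pics/scene6.png",cv2.resize(ctrl.camera("scene")[190:300,310:460,::-1],None,fx=5,fy=5,interpolation=cv2.INTER_CUBIC))
```

```text
[0.60651615 0.15540468 0.22317016] 0.3505684167593705 10.2 [-0.37717902  0.27835255 -0.51846812]
```

View pics/scene6.png

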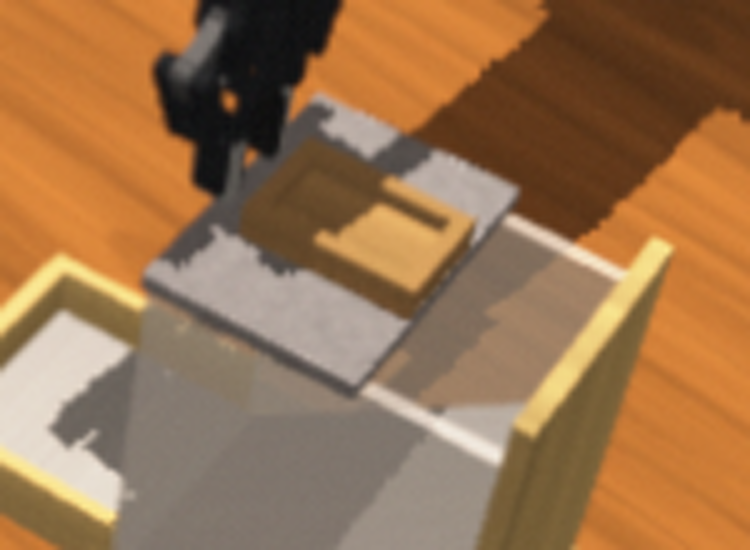

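```bash
python3 -m pendant '[-0.001,0.005,-0.002,0,0,0,0.03, -0.0007,0.004,0,0,0,0,0.03, -0.0007,0.004,0,0,0,0,0.03, -0.0007,0.004,0,0,0,0,0.03, -0.0007,0.004,0,0,0,0,0.03, -0.0007,0.004,0,0,0,0,0.03, -0.0007,0.004,0,0,0,0,0.03, -0.0007,0.004,0,0,0,0,0.03, -0.0007,0.004,0,0,0,0,0.03, 0,0,0,0,0,0,0.03]'
python3 - <<'E'
from h import *
o=ctrl.get_obs()
print(o["eef_pos"],o["opening"],o["time_s"],o["wrist_force"])
cv2.imwrite("pics/wrist7.png",ctrl.camera("wrist")[:,:,::-1])
cv2.imwrite(f"pics/scene7.png",cv2.resize(ctrl.camera("scene")[190:300,310:460,::-1],None,fx=5,fy=5,interpolation=cv2.INTER_CUBIC))
E
```

```text
time_s: 11.5
eef_pos: [0.5999, 0.1929, 0.2213]
eef_rot: [-0.541, 0.541, -0.455, 0.455]
wrist_force: [0.8, 0.8, 0.1]
opening: 0.349
[0.59986497 0.19286485 0.22132414] 0.34927584918003224 11.5 [0.75126329 0.80310234 0.1180315 ]
```

View pics/scene7.png

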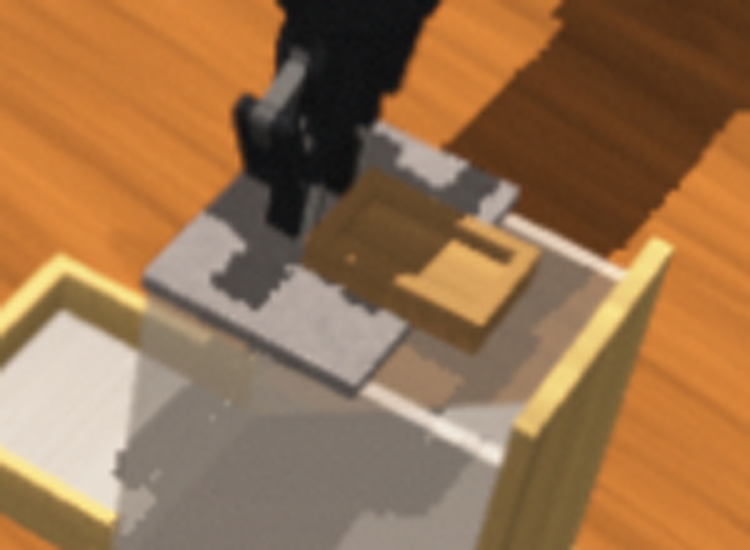

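View pics/wrist7.png

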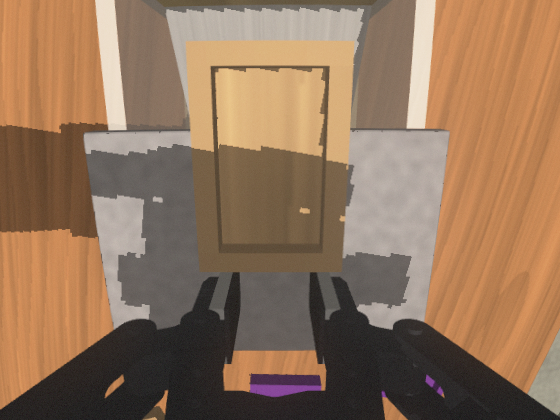

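The push is straight and square, and the nose is now well past the lip. I'll continue slowly.

```bash
python3 -m pendant '[-0.0005,0.003,0,0,0,0,0.03, -0.0005,0.003,0,0,0,0,0.03, -0.0005,0.003,0,0,0,0,0.03, -0.0005,0.003,0,0,0,0,0.03, -0.0005,0.003,0,0,0,0,0.03, -0.0005,0.003,0,0,0,0,0.03, 0,0,0,0,0,0,0.03, 0,0,0,0,0,0,0.03]'
python3 - <<'E'
from h import *
o=ctrl.get_obs()
print(o["eef_pos"],o["opening"],o["time_s"],o["wrist_force"])
cv2.imwrite("pics/wrist8.png",ctrl.camera("wrist")[:,:,::-1])
cv2.imwrite(f"pics/scene8.png",cv2.resize(ctrl.camera("scene")[190:340,280:460,::-1],None,fx=4,fy=4,interpolation=cv2.INTER_CUBIC))
E
```

```text
time_s: 12.6
eef_pos: [0.597, 0.2105, 0.2213]
eef_rot: [-0.541, 0.541, -0.455, 0.455]
wrist_force: [0.4, -0.1, -0.1]
opening: 0.353
[0.59698222 0.21046652 0.22134985] 0.3532316499163358 12.6 [ 0.38887603 -0.13614155 -0.07350477]
```

View pics/scene8.png

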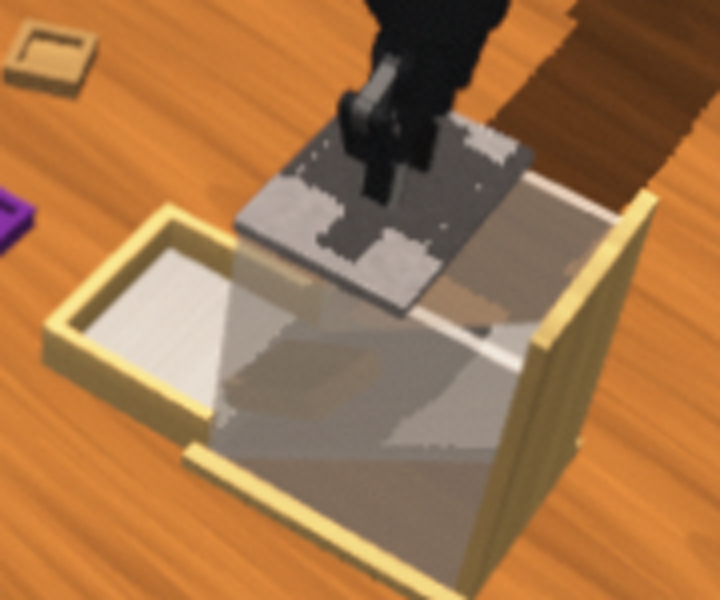

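It has gone over: the blank shows on the ramp through the side, around scene crop (300,380), sliding toward the tray. I'll raise the arm clear and look.

```bash
python3 -m pendant '[0,0,0.03,0,0,0,0.03, 0,0,0.04,0,0,0,0.03, 0,-0.02,0.04,0,0,0,0.03, -0.02,-0.04,0.02,0,0,0,0.03, -0.02,-0.05,0,0,0,0,0.03, -0.02,-0.05,0,0,0,0,0.03, -0.02,-0.05,0,0,0,0,0.03, 0,0,0,0,0,0,0.03, 0,0,0,0,0,0,0.03]'
python3 - <<'E'
from h import *
o=ctrl.get_obs(); np.save("o9.npy",o,allow_pickle=True)
print(o["eef_pos"],o["opening"],o["time_s"],o["wrist_force"])
cv2.imwrite("pics/wrist9.png",ctrl.camera("wrist")[:,:,::-1])
cv2.imwrite(f"pics/scene9.png",cv2.resize(ctrl.camera("scene")[190:340,260:460,::-1],None,fx=4,fy=4,interpolation=cv2.INTER_CUBIC))
E
```

```text
time_s: 13.82
eef_pos: [0.5171, 0.0005, 0.3516]
eef_rot: [0.541, -0.541, 0.455, -0.456]
wrist_force: [0.6, 0.1, 0.8]
opening: 0.351
[5.17104459e-01 4.61428355e-04 3.51604230e-01] 0.3514346344199253 13.825 [0.61654826 0.10626895 0.84926696]
```

View pics/scene9.png

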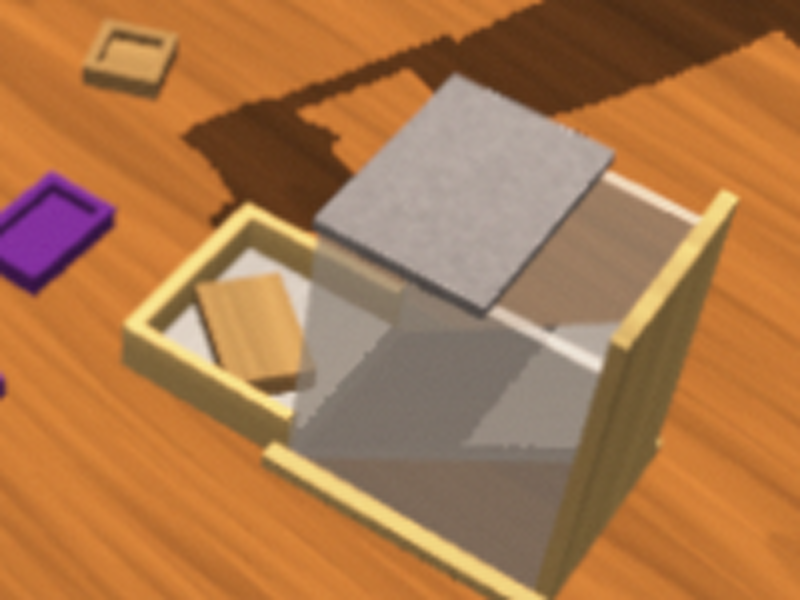

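View pics/wrist9.png

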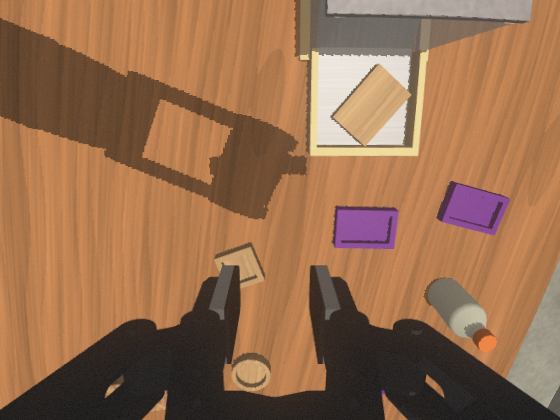

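Run:
```python
from h import *
o=np.load("o9.npy",allow_pickle=True).item()
X=np.array([-.1735,.9848]); Y=np.array([-.9848,-.1735]); T=np.array([.5865,.256])-.16*X
p=onplane("wrist",[(378,64),(411,95),(366,145),(331,113)],.026,o)
d=p[:,:2]-T; L=np.c_[d@X,d@Y]; print(L.round(4),L.mean(0).round(4),[np.linalg.norm(L[i]-L[i-1]).round(4) for i in range(4)])
o2=ctrl.get_obs(); a=ctrl.camera("wrist"); 
cv2.imwrite("pics/w10.png",cv2.resize(a[30:170,290:440,::-1],None,fx=4,fy=4,interpolation=cv2.INTER_CUBIC))
for c in ("wrist","scene"):
  ctrl.camera(c)
  for t in ("oblong_center","square_center","round_center"):
    for s in ctrl.silhouettes(t,c):
      v,u=np.nonzero(s["mask"]); q=onplane(c,[[u.mean(),v.mean()]],.017 if t[0]=="o" else .009,o2)[0]; print(c,t,s["score"],q.round(4),((q[:2]-T)@X).round(4),((q[:2]-T)@Y).round(4))
```

```text
[[ 0.0398 -0.0135]
 [ 0.0041 -0.057 ]
 [-0.0576 -0.0046]
 [-0.0183  0.0415]] [-0.008  -0.0084] [np.float64(0.08), np.float64(0.0563), np.float64(0.0811), np.float64(0.0606)]
wrist oblong_center 0.86 [ 0.6567 -0.0673  0.017 ] -0.1706 -0.0131
wrist oblong_center 0.67 [0.6254 0.0919 0.017 ] -0.0084 -0.0098
wrist oblong_center 0.63 [ 0.7992 -0.0157  0.017 ] -0.1445 -0.1624
wrist square_center 0.92 [ 0.4976 -0.1537  0.009 ] -0.2281 0.1586
wrist round_center 0.7 [ 0.5376 -0.3432  0.009 ] -0.4217 0.1521
scene oblong_center 0.71 [ 0.6623 -0.0666  0.017 ] -0.1708 -0.0187
scene oblong_center 0.69 [0.6227 0.0833 0.017 ] -0.0163 -0.0056
scene oblong_center 0.63 [ 0.8073 -0.0141  0.017 ] -0.1443 -0.1706
scene oblong_center 0.6 [ 0.7328 -0.3069  0.017 ] -0.4197 -0.0465
scene oblong_center 0.57 [ 0.6712 -0.4283  0.017 ] -0.5286 0.0353
scene square_center 0.71 [ 0.4949 -0.1617  0.009 ] -0.2354 0.1627
scene square_center 0.38 [0.6166 0.0792 0.009 ] -0.0193 0.0011
scene round_center 0.71 [ 0.5403 -0.3433  0.009 ] -0.4221 0.1495
```

View pics/w10.png

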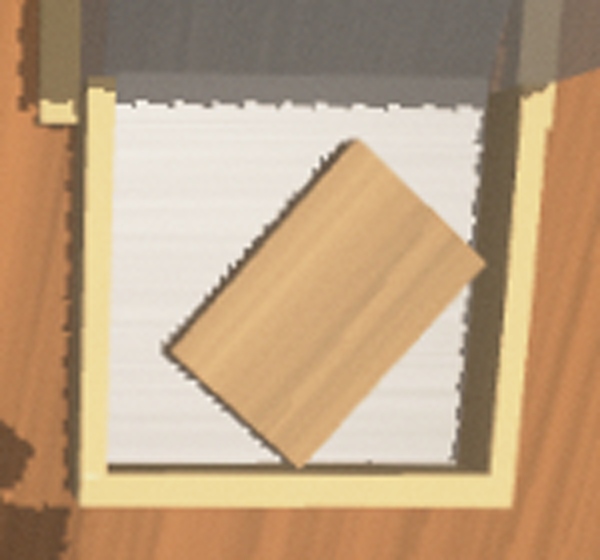

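Run:
```python
from h import *
o=np.load("o9.npy",allow_pickle=True).item()
X=np.array([-.1735,.9848]); Y=np.array([-.9848,-.1735]); T=np.array([.5865,.256])-.16*X
w=[((x+.5)/4-.5+290,(y+.5)/4-.5+30) for x,y in [(355,138),(486,263),(300,467),(165,348)]]
s=[((x+.5)/4-.5+260,(y+.5)/4-.5+190) for x,y in [(277,274),(312,363),(250,382),(197,284)]]
def ray(c,uv):
    a=onplane(c,uv,.026,o); _,org,_=pose(c,o); return org,a-org
ow,dw=ray("wrist",w); os_,ds=ray("scene",s)
for a,b,name in zip(dw,ds,"ABCD"):
    A=np.c_[a,-b]; t=np.linalg.lstsq(A,os_-ow,rcond=None)[0]; P=(ow+t[0]*a+os_+t[1]*b)/2
    print(name,P.round(4),"gap",np.linalg.norm(ow+t[0]*a-os_-t[1]*b).round(4))
im=ctrl.camera("side"); cv2.imwrite("pics/side10.png",cv2.resize(im[240:420,200:370,::-1],None,fx=3.3,fy=3.3))
```

```text
A [0.6165 0.1178 0.0867] gap 0.0347
B [0.6484 0.1285 0.0541] gap 0.0438
C [ 0.6293  0.0603 -0.0327] gap 0.0547
D [0.5966 0.0474 0.0027] gap 0.0524
```

View pics/side10.png

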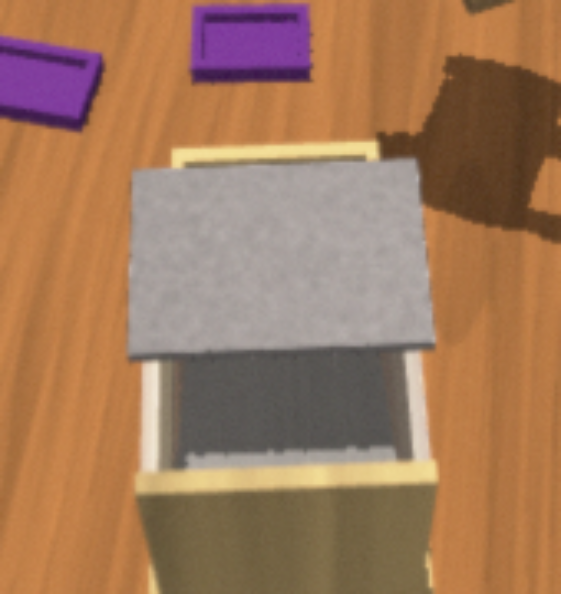

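Run:
```python
from h import *
o=np.load("o9.npy",allow_pickle=True).item()
w=[((x+.5)/4-.5+290,(y+.5)/4-.5+30) for x,y in [(355,138),(486,263),(300,467),(165,348)]]
P=onplane("wrist",w,.026,o); print(P.round(4)); print(((proj("scene",P)-[260,190])*4).round())
sc=[(312,363),(250,382),(197,284),(277,274)]
s=[((x+.5)/4-.5+260,(y+.5)/4-.5+190) for x,y in sc]
_,ow,_=pose("wrist",o);_,os_,_=pose("scene")
for a,b in zip(P-ow,onplane("scene",s,.026)-os_):
    t=np.linalg.lstsq(np.c_[a,-b],os_-ow,rcond=None)[0]; print(((ow+t[0]*a+os_+t[1]*b)/2).round(4),np.linalg.norm(ow+t[0]*a-os_-t[1]*b).round(4))
```

```text
[[0.6211 0.1399 0.026 ]
 [0.67   0.112  0.026 ]
 [0.6274 0.0404 0.026 ]
 [0.5773 0.0689 0.026 ]]
[[316. 368.]
 [228. 383.]
 [195. 284.]
 [282. 271.]]
[0.6213 0.1377 0.0301] 0.0041
[0.665  0.1165 0.031 ] 0.0116
[0.6271 0.0404 0.0275] 0.0004
[0.5788 0.0673 0.0235] 0.0037
```

Three of the corner heights triangulate to 24–30 mm against the expected 26 mm, so the blank looks flat. The fourth is hidden behind the tray wall. Handing in.

Run:
```python
from bench import ctrl
import numpy as np
o=ctrl.get_obs(); print(o["time_s"],o["wrist_force"])
print(ctrl.hand_in())
```

```text
14.425 [ 0.01627208  0.26095437 -0.29150753]
the job is handed in; nothing more can be done
None
```

I turned the oblong blank over in the chute and handed the job in at 14.4 s. It came to rest in the tray hollow side down.

**What I did:** I gripped the blank across its 56 mm, laid it on the top board straight and about 2 mm off the middle, and let go. I then pushed it slowly with fingertips 30 mm apart until it tipped over the lip. Afterwards I raised the arm clear of everything.

**Last checks:**
- **Position in the tray:** the centre is about 8 mm lengthwise and 8–10 mm sideways from the tray's middle by the wrist camera. The scene camera gave 16 mm and 6 mm, because the tray wall hides part of the blank there. Both are inside the limits.
- **Angle:** the blank lies diagonally in the tray, roughly 45 degrees off its length.
- **Flatness:** three top corners triangulated to 24–30 mm high, against 26 mm expected, so it is flat within measuring error. The fourth corner was hidden by the tray wall in the scene view and disagreed by 12 mm, so I did not count it.
- **Square and round blanks:** both cameras found them where they started, within about 1–3 mm by the scene camera and 1–10 mm by the wrist camera. The arm went near neither.
- **Arm:** it was touching nothing, and the wrist force read under 0.5 N.

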